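# Lock the test fixture's cover with a T-key

### The job

Lock the closed cover of the board-test fixture with the T-key that hangs in the small stand: pass the key's T-head lengthwise down through the slot in the cover until its collar sits on the cover, then turn the key a quarter turn (either way) so that the head lies crosswise under the slot, and let go of it. Keep the cover shut all the while and leave the other things on the bench where they are.

Things in the scene. Friction and masses are not known exactly. Their poses are not given: they have to be found in the camera images.
- key: Loose upright steel T-key, 0.3 kg. Origin: on its axis, at the underside of its collar (44 dia x 10 thick). z up; x along both T-head and grip; half turn = same. T-head 50 (x) x 14 x 14 mm, 23 to 37 below origin, on a 13 mm stem. Black grip bar 70 (x) x 16 (y) mm, 28 to 64 above origin, on a 16 mm neck. Starts hanging by its collar in the stand's slot: lift it 40 mm straight up to free it.
- stand: Fixed grey bench stand that holds the key at the start: a plate 120 (x) x 80 (y) mm on two side legs, top face 60 mm above the bench, with a 60 (x) x 24 (y) mm through slot in its middle. Origin at the centre of its underside, on the bench.
- fixture: Fixed grey box 200 (x) x 180 (y) mm with an aluminium cover (a flat black label panel on its far half), top face 70 mm above the bench. Origin at the centre of its underside, on the bench; +x points from the slot's side to the hinge's side. Hollow under the slot down to 12 mm above the bench.
- slot (a point): Centre of the slot's mouth in the cover's top face, 45 mm from the fixture's centre towards its -x side; x along the slot, z up. 56 (x) x 19 (y) mm through the 8 mm cover, 58 x 21 through an 8 mm steel plate just below; under that is a hollow where the T-head turns freely. With the collar sitting on the cover, the key's origin is at this point and the head is 7 mm under the plate.
- cover (a joint): Hinge of the fixture's cover along its far (+x) edge, rad: 0 shut, grows as the cover lifts. It starts shut and lies shut by its own weight (0.5 kg).
- meter: Bystander: yellow hand-held multimeter lying flat, 150 (x) x 80 x 35 mm, origin at the centre of its underside.
- screwdriver: Bystander: screwdriver lying on the bench along its own x, under 40 mm high and about 200 mm long.
- reel: Bystander: grey wire reel standing on end, 64 mm diameter, 50 mm high, origin at the centre of its underside.
- carton: Bystander: open cardboard tray 90 (x) x 160 (y) x 50 mm, origin at the centre of its underside.

How it is judged:
On the way:
1. the T-head is through the slot, lengthwise, with the collar down on the cover (within 6 mm) (horizontal distance between key and slot below 0.008 m and z of key in the frame of slot between -0.004 and 0.006 m and angle between the x axis of key and the x axis of slot, either way round below 0.5 rad), for 0.1 s.
At the end, for the whole second after the job is handed in: The key stands in the cover's slot, within 8 mm of its centre and 0.1 rad of upright, collar down on the cover (within 4 mm), its head within 0.4 rad of square across the slot, released and at rest; the cover is shut (under 0.03 rad) (horizontal distance between key and slot below 0.008 m and z of key in the frame of slot between -0.004 and 0.004 m and angle between the x axis of key and the y axis of slot, either way round below 0.4 rad and angle between key's own z axis and vertical below 0.1 rad and linear speed of key below 0.02 m/s and angular speed of key below 0.1 rad/s and value of joint cover below 0.03 rad); the robot touches nothing.
It fails at once if the cover is lifted by more than 0.1 rad (value of joint cover above 0.1 rad).
It fails at once if the meter is moved by more than 30 mm (distance of meter from where it was at the start of the episode above 0.03 m).
It fails at once if the screwdriver is moved by more than 30 mm (distance of screwdriver from where it was at the start of the episode above 0.03 m).
It fails at once if the reel is moved by more than 30 mm (distance of reel from where it was at the start of the episode above 0.03 m).
It fails at once if the carton is moved by more than 30 mm (distance of carton from where it was at the start of the episode above 0.03 m).
It also fails if it takes over 45 s, if anything falls off the work surface, if the arm or the gripper's body presses on something with over 40 N, if the wrist force passes 120 N, or if a joint passes its speed limit or range.

### The arm

A 6-joint arm with a two-finger parallel gripper is mounted at the origin on the work surface. World frame = base frame: x ahead of the robot, y to its left, z up, the work surface at z = 0. Lengths are in m, angles in rad, forces in N, time in s.
With the tool pointing down it reaches from about 0.35 to 0.725 m from the base axis. Payload 4.3 kg.
Tool frame: the origin (TCP) lies midway between the tips of the shut fingers; the grasp point (between the pads) lies behind it (r.grasp_offset is the z of the grasp point in the tool frame, in m); z points along the fingers, y is the line along which they close (so a half turn about z gives the same grasp; the last joint's range is limited). The gripper opens to 85 mm and grips with 20 to 120 N. Pads are 22 mm wide; open, the fingers measure 114 mm over their backs; the gripper's body (76 mm by 85 mm) begins 54 mm behind the grasp point. The pads swing forward as they close: fully open they stand 13 mm farther back than shut.
Start: joints at [-0.11, 0.377, 0.081, 1.274, 0, 1.46], TCP at [0.575, 0, 0.231] pointing down, gripper open.
Joint ranges: [-2.72, 2.72], [-0.84, 1.66], [-1.02, 1.22], [-1.77, 2.12], [-1.37, 1.28], [-3.14, 3.14]. Speed limits (rad/s): [2.57, 2.57, 3.14, 3.14, 3.14, 3.14].

### API

Orientations are given as a unit quaternion [x, y, z, w].
In Python, from bench import r gives the robot as it stands.
- The arm moves only by the shell command python3 -m creep 'ROWS' [FORCE]. ROWS is JSON, a list of rows, each an object with "jaw": the opening, from -1 (shut) to 1 (fully open); "travel": the shift along the tool's x, y, z in units of 25 mm (1.0 is 25 mm), a list of three; "twist": the turn about the tool's z in units of 0.1 rad (1.0 is 0.1 rad). A call has 1 to 12 rows; each row shifts and turns the commanded pose from where the row before left it, along the tool's axes as they then stand; what a row does not reach is not made up. A row lasts 1/8 s, in which the tool goes at most 62.5 mm and 10.7 degrees, less where a joint would pass 70% of its speed; a pose out of reach is approached as far as the arm can. A call with a number of a shift or a turn outside -1 to 1 is refused whole. A call with a gripper value outside its range is refused whole. The fingers move at their own pace and stop on an object; FORCE is the grip in N (left out, the last holds). Time passes only in rows, so rows that do not move let the fingers close. It gives the time, the measured TCP pose, the force, the opening and the grip force at its end, in the units of the state.
- r.get_obs(): the state, without advancing time (a new reading comes with each control period).
- r.camera(name): name is "scene" or "side" or "wrist"; returns a dict with "color" (400x640x3 uint8, blue, green, red), "fx", "fy", "cx", "cy" (pixels), "rvec" (rotation vector, rad) and "tvec" (3), from world to camera coordinates, as OpenCV has them; the wrist camera has in their place "tool_from_camera" (4x4, takes a point from camera to tool coordinates, whose origin is the TCP and whose axes are the flange's). Camera axes: x right, y down, z forward; pixel columns grow to the right and rows downward; lengths in m; the calibration is good to about 2 mm. The wrist camera is an equidistant fisheye: a pixel r from the principal point sees the ray r / f radians off the axis. A picture is of the moment at which its call begins: read the wrist's pose just before it. There is no depth.
- r.hand_in(): hands the job in; it is judged then, once.
The state is a dict: "time_s": time; "joint_positions": joint angles; "joint_velocities": joint speeds; "joint_torque": joint torques, N m; "tool_pos": TCP position; "orientation": TCP orientation; "ft_force": force on the tool from outside, world axes, zero at the start; "torque": the same for the moment, N m; "finger_gap": finger opening in m; "gripper_force": force on a finger pad.
Only numpy, scipy, OpenCV 4.12 (cv2) and the standard library are available. Lean on these libraries where they do the work, as an engineer would, in place of code of your own. Each camera call takes 0.05 s, during which the arm holds its last target. There are 200 camera calls.

## Working session

There is one attempt and no reset: what is moved stays moved. The work goes in short steps, Python scripts to look and compute and a shell command to move; the robot and the scene stay as the last step left them, time stands still between calls to the robot, and variables do not carry over. Pictures are saved under pics/ and viewed, at most 10 in all, crops included, and the job is handed in when it is done.

```bash
ls; mkdir -p pics; python3 - <<'E'
from bench import r
import cv2,numpy as np,pickle
o=r.get_obs();print(o,r.grasp_offset)
d={n:r.camera(n) for n in("scene","side","wrist")}
pickle.dump((o,d),open('s0.pkl','wb'))
for n in d:
    cv2.imwrite(f'pics/{n}0.png',d[n]['color'])
    print(n,{k:v for k,v in d[n].items() if k!='color'})
E
```

```text
pics
{'time_s': 0.0, 'joint_positions': array([-1.10316230e-01,  3.78068748e-01,  7.96349671e-02,  1.27437970e+00,
       -1.69133794e-05,  1.46046017e+00]), 'joint_velocities': array([-0.00033505,  0.00282946, -0.00177093, -0.00074233, -0.00017227,
       -0.00125726]), 'joint_torque': array([ 5.03441061e-04, -4.63600910e+01,  2.69876987e+01,  2.07655923e-02,
       -6.74222474e-05, -6.15417605e-06]), 'tool_pos': array([5.74356117e-01, 6.27600325e-05, 2.30361125e-01]), 'orientation': array([ 7.07099372e-01,  7.07113471e-01, -6.36915255e-04, -7.82072317e-04]), 'ft_force': array([ 0.04179625, -0.39701531,  1.01483622]), 'torque': array([ 0.01324334,  0.00680442, -0.03369304]), 'gripper_force': 0.0, 'finger_gap': 0.08547933090213759} -0.0187
scene {'fx': 485.7345725119204, 'fy': 485.7345725119204, 'cx': 319.6306619662226, 'cy': 204.67599278676607, 'rvec': array([ 2.13042316,  1.4269552 , -0.46693607]), 'tvec': array([-0.21649518, -0.39637915,  2.05639517])}
side {'fx': 379.0564726000568, 'fy': 379.0564726000568, 'cx': 320.9637609161595, 'cy': 198.59442157173174, 'rvec': array([ 2.23027827, -0.82369088,  0.3405065 ]), 'tvec': array([-0.46530772,  0.31739485,  0.96203356])}
wrist {'fx': 309.70691628693146, 'fy': 309.70691628693146, 'cx': 319.7653725687598, 'cy': 201.8190476719343, 'tool_from_camera': array([[-2.54194917e-04, -9.48144021e-01, -3.17840920e-01,
         8.27904252e-02],
       [ 9.99999911e-01, -3.48392668e-04,  2.39527152e-04,
         7.44295325e-04],
       [-3.37839683e-04, -3.17840831e-01,  9.48144025e-01,
        -1.43298813e-01],
       [ 0.00000000e+00,  0.00000000e+00,  0.00000000e+00,
         1.00000000e+00]])}
```

View pics/scene0.png

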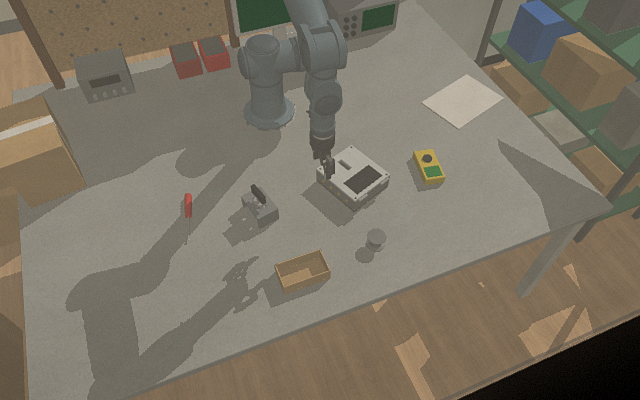

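View pics/side0.png

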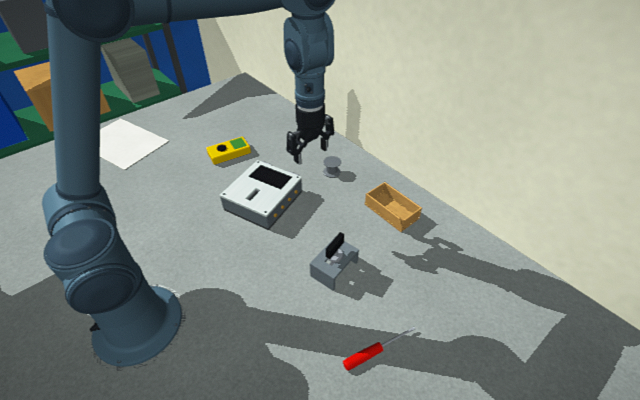

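View pics/wrist0.png

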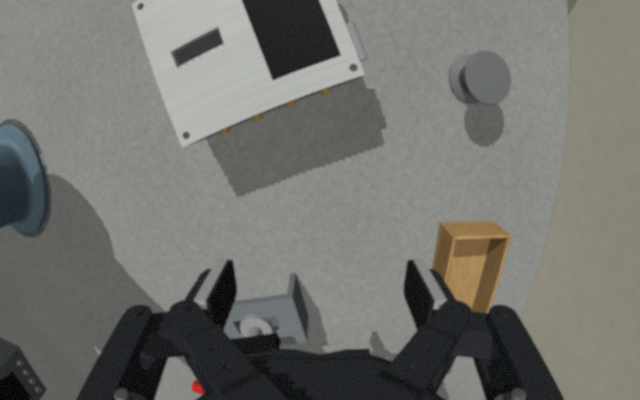

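The wrist view shows the slot at about (197,47), the stand at (265,320), with the fingers partly hiding the key. The black grip is near (335,244) in the side view and (260,192) in the scene view.

```bash
cat > h.py <<'E'
import numpy as np,cv2
from scipy.spatial.transform import Rotation as R
def ray(c,px,obs=None):
    px=np.atleast_2d(np.float64(px)); q=(px-[c['cx'],c['cy']])/[c['fx'],c['fy']]
    if 'rvec' in c:
        M=R.from_rotvec(np.ravel(c['rvec'])).as_matrix(); t=np.ravel(c['tvec'])
        return -M.T@t, np.c_[q,np.ones(len(q))]@M
    th=np.linalg.norm(q,axis=1,keepdims=True)
    d=np.c_[q/np.maximum(th,1e-9)*np.sin(th),np.cos(th)]
    T=c['tool_from_camera']; W=R.from_quat(obs['orientation']).as_matrix()
    return W@T[:3,3]+obs['tool_pos'], d@(W@T[:3,:3]).T
def plane(c,px,z,obs=None):
    o,d=ray(c,px,obs); return o+d*((z-o[2])/d[:,2])[:,None]
def proj(c,P):
    p,_=cv2.projectPoints(np.float64(P),np.float64(c['rvec']),np.float64(c['tvec']),np.array([[c['fx'],0,c['cx']],[0,c['fy'],c['cy']],[0,0,1]]),None); return p[:,0]
def blobs(img,mask,roi,amin=20):
    x0,y0,x1,y1=roi; m=np.zeros(mask.shape,np.uint8); m[y0:y1,x0:x1]=mask[y0:y1,x0:x1]
    cs,_=cv2.findContours(m,cv2.RETR_EXTERNAL,cv2.CHAIN_APPROX_NONE)
    return sorted([c[:,0] for c in cs if cv2.contourArea(c)>amin],key=lambda c:-cv2.contourArea(c.astype(np.float32)))
def rect(P):
    c,(w,h),a=cv2.minAreaRect(np.float32(P[:,:2]*1000)); 
    if w<h: a+=90; w,h=h,w
    return np.array(c)/1000,(w,h),a
E
python3 - <<'E'
from h import *
import pickle
o,d=pickle.load(open('s0.pkl','rb'))
w=d['wrist'];g=cv2.cvtColor(w['color'],cv2.COLOR_BGR2GRAY)
for b in blobs(g,g<130,(160,20,235,75)): print('slot',rect(plane(w,b,.07,o)),b.min(0),b.max(0))
for b in blobs(g,g<60,(230,0,345,85))[:1]: print('label',rect(plane(w,b,.07,o)))
hole=plane(w,[[140,6],[186,135],[353,67]],.07,o);print('screws',hole)
s=d['side'];g=cv2.cvtColor(s['color'],cv2.COLOR_BGR2GRAY)
for b in blobs(g,g<60,(300,215,370,275)): print('grip',b.min(0),b.max(0),cv2.minAreaRect(b.astype(np.float32)))
for b in blobs(g,g<110,(243,183,265,205),8): print('sideslot',rect(plane(s,b,.07)))
v=[]
for n,(x,y),k in(('side',(334,252),7),('scene',(262,202),8)):
    c=d[n]['color'][y-50:y+50,x-66:x+66]; v.append(cv2.resize(c,(792,600),interpolation=cv2.INTER_CUBIC)[:, :])
cv2.imwrite('pics/z.png',cv2.resize(np.vstack(v),(396,600)))
E
```

```text
slot (array([0.45024084, 0.14554396]), (56.02865982055664, 19.185420989990234), 20.348731994628906) [171  28] [222  66]
label (array([0.54618896, 0.16002551]), (88.86689758300781, 67.34233093261719), 110.20232391357422)
screws [[0.37969555 0.20529036 0.07      ]
 [0.43551466 0.05446332 0.07      ]
 [0.60676543 0.11748191 0.07      ]]
grip [326 233] [343 258] ((334.6352844238281, 245.25881958007812), (9.544940948486328, 27.98402976989746), 40.60129928588867)
sideslot (array([0.44904092, 0.13964157]), (46.853431701660156, 13.625526428222656), 20.048067092895508)
```

View pics/z.png

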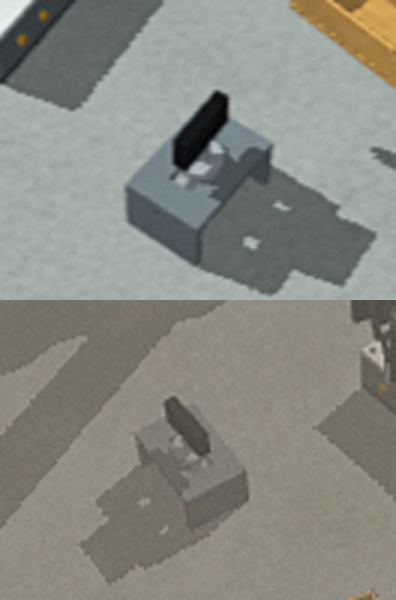

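The crop shows the black grip bar on the stand, running across the slot direction, in both views. I'll estimate the key position by projecting the grip centre and move the wrist camera over it.

```bash
python3 - <<'E'
from h import *
import pickle
o,d=pickle.load(open('s0.pkl','rb'))
for n,(roi) in (('side',(300,215,370,275)),('scene',(235,175,285,212))):
    c=d[n];g=cv2.cvtColor(c['color'],cv2.COLOR_BGR2GRAY)
    for b in blobs(g,g<62,roi)[:2]:
        q,(a,e),t=cv2.minAreaRect(b.astype(np.float32)); print(n,q,a,e,plane(c,q,.106), cv2.contourArea(b.astype(np.float32)))
s=d['side']; ends=plane(s,[[341.5,233.5],[327.5,248]],.124); print(ends)
E
```

```text
side (334.5655517578125, 245.2213134765625) 9.602766036987305 28.04007911682129 [[ 0.49002027 -0.1985886   0.106     ]] 211.0
[[ 0.52066573 -0.19152013  0.124     ]
 [ 0.46034775 -0.20377554  0.124     ]]
```

```bash
python3 -m creep '[{"jaw":1,"travel":[-1,0,0],"twist":0},{"jaw":1,"travel":[-1,0,0],"twist":0},{"jaw":1,"travel":[-1,0,0],"twist":0},{"jaw":1,"travel":[-1,0,0],"twist":0},{"jaw":1,"travel":[-1,0,0],"twist":0},{"jaw":1,"travel":[-1,0,0],"twist":0},{"jaw":1,"travel":[-1,0,0],"twist":0},{"jaw":1,"travel":[0,0,0],"twist":-1},{"jaw":1,"travel":[0,0,0],"twist":-1},{"jaw":1,"travel":[0,0,0],"twist":-1},{"jaw":1,"travel":[0,0,0],"twist":-1},{"jaw":1,"travel":[0,0,0],"twist":-1}]' 40
python3 -m creep '[{"jaw":1,"travel":[0,0,0],"twist":-1},{"jaw":1,"travel":[0,0,0],"twist":-1},{"jaw":1,"travel":[0,0,0],"twist":-1},{"jaw":1,"travel":[0,0,0],"twist":-1},{"jaw":1,"travel":[0,0,0],"twist":-1},{"jaw":1,"travel":[0,0,0],"twist":-1},{"jaw":1,"travel":[0,0,0],"twist":-1},{"jaw":1,"travel":[0,0,0],"twist":-1},{"jaw":1,"travel":[0,0,0],"twist":-1},{"jaw":1,"travel":[0,0,0],"twist":-1},{"jaw":1,"travel":[0,0,0],"twist":-1},{"jaw":1,"travel":[0,0,0],"twist":-1}]'
python3 - <<'E'
from bench import r
from h import *
import pickle
o=r.get_obs();c=r.camera('wrist');pickle.dump((o,c),open('s1.pkl','wb'))
cv2.imwrite('pics/w1.png',c['color'])
E
```

```text
time_s: 1.65
tool_pos: [0.5748, -0.1749, 0.2309]
orientation: [0.509, 0.861, -0.0, -0.0]
ft_force: [0.5, 0.2, 0.0]
finger_gap: 0.0852
gripper_force: 0.0
time_s: 3.15
tool_pos: [0.5748, -0.1749, 0.2308]
orientation: [-0.066, 0.998, 0.0, -0.0]
ft_force: [0.1, -0.3, -0.8]
finger_gap: 0.0855
gripper_force: 0.0
```

View pics/w1.png

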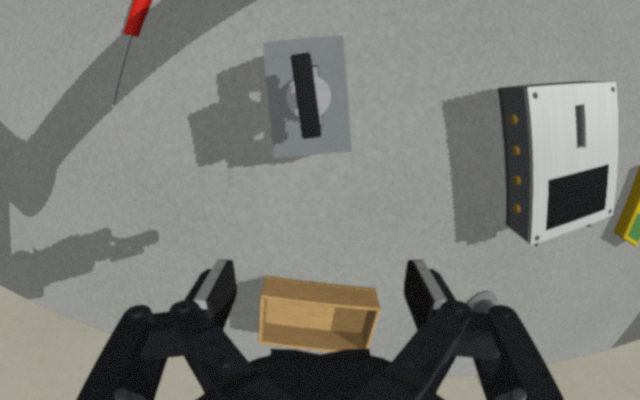

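The key's grip bar is at about (306,95) over the stand (308,97), and the slot is at (580,126). Both are clear of the fingers.

```bash
python3 - <<'E'
from h import *
import pickle
o,w=pickle.load(open('s1.pkl','rb'))
g=cv2.cvtColor(w['color'],cv2.COLOR_BGR2GRAY)
for b in blobs(g,g<55,(270,40,345,150))[:2]: print('grip',rect(plane(w,b,.124,o)),b.min(0),b.max(0))
for b in blobs(g,g<115,(565,95,595,155))[:2]: print('slot',rect(plane(w,b,.07,o)))
print('stand',plane(w,[[264,42],[342,37],[350,151],[274,157]],.06,o).mean(0))
W=R.from_quat(o['orientation']).as_matrix();print(o['tool_pos'],np.degrees(np.arctan2(W[1,1],W[0,1])),np.degrees(np.arctan2(W[1,0],W[0,0])))
E
```

```text
grip (array([ 0.49062958, -0.1964169 ]), (67.58596801757812, 14.738790512084961), 15.208873748779297) [291  54] [319 137]
slot (array([0.45007288, 0.1452431 ]), (52.93219757080078, 17.031328201293945), 19.79860496520996)
stand [ 0.49039896 -0.19768341  0.06      ]
[ 0.5747573  -0.1748864   0.23084416] 97.58975916178042 -172.4102194913739
```

```bash
python3 -m creep '[{"jaw":1,"travel":[0,0,0],"twist":-0.65},{"jaw":1,"travel":[0,0,0],"twist":-0.65},{"jaw":1,"travel":[1,0,0],"twist":0},{"jaw":1,"travel":[1,0,0],"twist":0},{"jaw":1,"travel":[1,0.03,0],"twist":0},{"jaw":1,"travel":[0.48,0,0],"twist":0},{"jaw":1,"travel":[0,0,1],"twist":0},{"jaw":1,"travel":[0,0,1],"twist":0},{"jaw":1,"travel":[0,0,1],"twist":0},{"jaw":1,"travel":[0,0,1],"twist":0},{"jaw":1,"travel":[0,0,1],"twist":0},{"jaw":1,"travel":[0,0,0.6],"twist":0}]' 40
python3 -m creep '[{"jaw":0,"travel":[0,0,0],"twist":0},{"jaw":0,"travel":[0,0,0],"twist":0},{"jaw":-1,"travel":[0,0,0],"twist":0},{"jaw":-1,"travel":[0,0,0],"twist":0},{"jaw":-1,"travel":[0,0,0],"twist":0},{"jaw":-1,"travel":[0,0,0],"twist":0}]' 40
```

```text
time_s: 4.7
tool_pos: [0.4904, -0.1962, 0.09]
orientation: [-0.129, 0.992, 0.001, -0.001]
ft_force: [0.2, 0.2, -0.1]
finger_gap: 0.0853
gripper_force: 0.0
time_s: 5.45
tool_pos: [0.4915, -0.1971, 0.0922]
orientation: [-0.129, 0.992, -0.001, 0.001]
ft_force: [-0.1, -1.5, 5.4]
finger_gap: 0.0152
gripper_force: 41.7
```

```bash
python3 -m creep '[{"jaw":-1,"travel":[0,0,0],"twist":0},{"jaw":-1,"travel":[0,0,-0.5],"twist":0},{"jaw":-1,"travel":[0,0,-0.5],"twist":0},{"jaw":-1,"travel":[0,0,-0.5],"twist":0},{"jaw":-1,"travel":[0,0,-0.5],"twist":0},{"jaw":-1,"travel":[0,0,-0.5],"twist":0},{"jaw":-1,"travel":[0,0,-0.5],"twist":0},{"jaw":-1,"travel":[0,0,0],"twist":0}]' 60
python3 - <<'E'
from bench import r
from h import *
import pickle
o=r.get_obs();d={n:r.camera(n) for n in("scene","side","wrist")};pickle.dump((o,d),open('s2.pkl','wb'))
print(o['tool_pos'],o['orientation'])
s=cv2.resize(d['side']['color'][140:300,260:420],(600,600),interpolation=cv2.INTER_CUBIC)
cv2.imwrite('pics/s2.png',s)
E
```

```text
time_s: 6.45
tool_pos: [0.4917, -0.197, 0.1677]
orientation: [-0.129, 0.992, -0.001, 0.001]
ft_force: [0.5, 0.4, -3.0]
finger_gap: 0.0149
gripper_force: 59.1
[ 0.49165573 -0.19704857  0.16768833] [-1.29254984e-01  9.91610501e-01 -7.66157397e-04  1.08423452e-03]
```

View pics/s2.png

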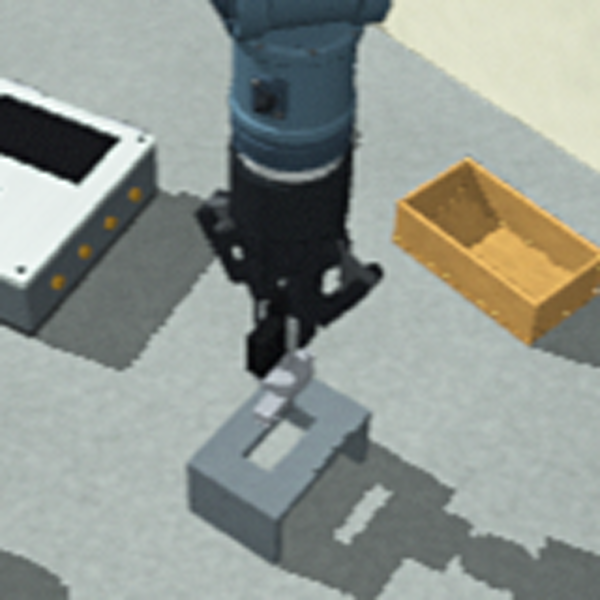

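The key is held upright with its head clear of the stand. The stand's slot at about (280,440) is empty.

```bash
cat > go.py <<'E'
from bench import r
from h import *
o=r.get_obs();W=R.from_quat(o['orientation']).as_matrix()
yaw=np.degrees(np.arctan2(W[1,0],W[0,0]))%360
ty=np.radians(200.2);tx=np.array([np.cos(ty),np.sin(ty)])
t=np.array([.4502,.1454])-.0009*tx
D=np.r_[t-o['tool_pos'][:2],0]
print('yaw',yaw,'twist',-(np.radians(200.2)-np.radians(yaw))*10,'travel now',D@W/.025, 'tilt',np.degrees(np.arccos(-W[2,2])),o['tool_pos'])
a=ty; print('after twist', [(D[:2]@tx)/.025, (D[:2]@np.array([np.sin(a),-np.cos(a)]))/.025])
E
python3 go.py
```

```text
yaw 194.8496424208508 twist -0.9338135591518615 travel now [-1.98350612e+00  1.36324781e+01  6.33758093e-03] tilt 0.041856111587209234 [ 0.49045756 -0.19642717  0.16589363]
after twist [np.float64(-3.246034574518808), np.float64(13.388131127396845)]
```

```bash
sed -i 's/\.0009\*tx/0*tx/' go.py
python3 -m creep '[{"jaw":-1,"travel":[0,0,0],"twist":-0.93},{"jaw":-1,"travel":[-0.23,0.5,0],"twist":0},{"jaw":-1,"travel":[-0.23,1,0],"twist":0},{"jaw":-1,"travel":[-0.23,1,0],"twist":0},{"jaw":-1,"travel":[-0.23,1,0],"twist":0},{"jaw":-1,"travel":[-0.23,1,0],"twist":0},{"jaw":-1,"travel":[-0.23,1,0],"twist":0},{"jaw":-1,"travel":[-0.23,1,0],"twist":0},{"jaw":-1,"travel":[-0.23,1,0],"twist":0},{"jaw":-1,"travel":[-0.23,1,0],"twist":0},{"jaw":-1,"travel":[-0.23,1,0],"twist":0},{"jaw":-1,"travel":[-0.23,1,0],"twist":0}]'
python3 -m creep '[{"jaw":-1,"travel":[-0.23,1,0],"twist":0},{"jaw":-1,"travel":[-0.23,1,0],"twist":0},{"jaw":-1,"travel":[-0.23,0.8,0],"twist":0},{"jaw":-1,"travel":[0,0,0],"twist":0},{"jaw":-1,"travel":[0,0,0],"twist":0}]'
python3 go.py
```

```text
time_s: 8.1
tool_pos: [0.4586, 0.0733, 0.166]
orientation: [-0.175, 0.985, 0.0, -0.0]
ft_force: [0.6, 0.3, -3.7]
finger_gap: 0.0154
gripper_force: 59.0
time_s: 8.72
tool_pos: [0.4511, 0.1432, 0.1661]
orientation: [-0.175, 0.985, -0.0, -0.0]
ft_force: [-0.4, -0.1, -3.6]
finger_gap: 0.0151
gripper_force: 59.3
yaw 200.16261433464052 twist -0.0065250295357133226 travel now [ 4.73439457e-03  9.61889658e-02 -3.17941344e-05] tilt 0.04378367023620467 [0.45113998 0.14318344 0.16609074]
after twist [np.float64(0.00467163105220419), np.float64(0.09619203970204877)]
```

```bash
python3 -m creep '[{"jaw":-1,"travel":[0,0.1,0],"twist":0},{"jaw":-1,"travel":[0,0,0.3],"twist":0},{"jaw":-1,"travel":[0,0,0.3],"twist":0},{"jaw":-1,"travel":[0,0,0],"twist":0}]'
python3 go.py; python3 - <<'E'
from bench import r
from h import *
w=r.camera('wrist')['color'];s=r.camera('side')['color']
a=cv2.resize(w[150:400,195:445],(400,400));b=cv2.resize(s[140:240,200:300],(400,400),interpolation=cv2.INTER_CUBIC)
cv2.imwrite('pics/s3.png',np.hstack([a,b]))
E
```

```text
time_s: 9.22
tool_pos: [0.4499, 0.1452, 0.1502]
orientation: [-0.175, 0.985, -0.0, -0.001]
ft_force: [1.2, 0.7, -3.9]
finger_gap: 0.0152
gripper_force: 59.2
yaw 200.15115549632785 twist -0.008524974105812433 travel now [-1.48656012e-02  1.06412554e-03 -3.15585419e-05] tilt 0.12409638014101984 [0.44986027 0.145247   0.15023074]
after twist [np.float64(-0.014866537187663984), np.float64(0.0010514426300603135)]
```

View pics/s3.png

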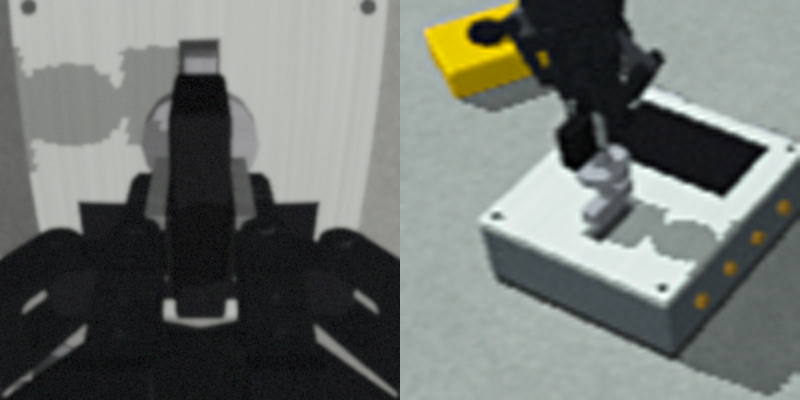

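The wrist view (left) shows the head end centred in the slot's far end, at crop (198,50). The side view (right) shows the head just over the slot. The alignment is good, so I'll lower it.

```bash
python3 -m creep '[{"jaw":-1,"travel":[0,0,0.2],"twist":0},{"jaw":-1,"travel":[0,0,0.2],"twist":0},{"jaw":-1,"travel":[0,0,0.2],"twist":0},{"jaw":-1,"travel":[0,0,0.2],"twist":0},{"jaw":-1,"travel":[0,0,0],"twist":0}]'
python3 go.py
```

```text
time_s: 9.95
tool_pos: [0.4503, 0.1455, 0.1308]
orientation: [-0.175, 0.985, -0.0, -0.001]
ft_force: [-0.7, -0.4, -4.4]
finger_gap: 0.0149
gripper_force: 59.2
yaw 200.17854077151935 twist -0.003745341919247913 travel now [ 5.07986721e-03 -4.13389949e-03  4.62087309e-06] tilt 0.05890093204107985 [0.45028355 0.14554081 0.13076341]
after twist [np.float64(0.005081417776716388), np.float64(-0.004131995955613935)]
```

```bash
python3 -m creep '[{"jaw":-1,"travel":[0,0,0.2],"twist":0},{"jaw":-1,"travel":[0,0,0.2],"twist":0},{"jaw":-1,"travel":[0,0,0.2],"twist":0},{"jaw":-1,"travel":[0,0,0.2],"twist":0},{"jaw":-1,"travel":[0,0,0.2],"twist":0},{"jaw":-1,"travel":[0,0,0],"twist":0}]'
python3 -m creep '[{"jaw":-1,"travel":[0,0,0.08],"twist":0},{"jaw":-1,"travel":[0,0,0],"twist":0}]'
python3 -m creep '[{"jaw":-1,"travel":[0,0,0.06],"twist":0},{"jaw":-1,"travel":[0,0,0],"twist":0}]'
```

```text
time_s: 10.7
tool_pos: [0.4503, 0.1455, 0.1058]
orientation: [-0.175, 0.985, -0.0, -0.0]
ft_force: [-0.6, 0.1, -3.2]
finger_gap: 0.015
gripper_force: 59.2
time_s: 10.95
tool_pos: [0.4508, 0.1457, 0.1043]
orientation: [-0.175, 0.985, -0.0, 0.0]
ft_force: [-1.0, -0.3, -4.2]
finger_gap: 0.0152
gripper_force: 59.2
time_s: 11.2
tool_pos: [0.4507, 0.1456, 0.1028]
orientation: [-0.175, 0.985, -0.0, -0.0]
ft_force: [-0.2, -0.1, -4.0]
finger_gap: 0.0153
gripper_force: 59.2
```

```bash
python3 -m creep '[{"jaw":-1,"travel":[0,0,0.04],"twist":0},{"jaw":-1,"travel":[0,0,0],"twist":0}]'
python3 -m creep '[{"jaw":-1,"travel":[0,0,0.04],"twist":0},{"jaw":-1,"travel":[0,0,0],"twist":0}]'
```

```text
time_s: 11.45
tool_pos: [0.4509, 0.1457, 0.1022]
orientation: [-0.175, 0.985, -0.0, 0.0]
ft_force: [-0.6, -0.6, 1.1]
finger_gap: 0.015
gripper_force: 59.8
time_s: 11.7
tool_pos: [0.451, 0.1456, 0.1022]
orientation: [-0.175, 0.985, -0.0, 0.001]
ft_force: [-4.2, -1.6, 10.3]
finger_gap: 0.0152
gripper_force: 61.5
```

Contact at TCP z = 0.102, so the collar is seated. I'll ease off slightly and make the quarter turn.

```bash
python3 -m creep '[{"jaw":-1,"travel":[0,0,-0.04],"twist":0},{"jaw":-1,"travel":[0,0,0],"twist":0},{"jaw":-1,"travel":[0,0,0],"twist":1},{"jaw":-1,"travel":[0,0,0],"twist":1},{"jaw":-1,"travel":[0,0,0],"twist":1},{"jaw":-1,"travel":[0,0,0],"twist":1},{"jaw":-1,"travel":[0,0,0],"twist":0}]'
python3 -m creep '[{"jaw":-1,"travel":[0,0,0],"twist":1},{"jaw":-1,"travel":[0,0,0],"twist":1},{"jaw":-1,"travel":[0,0,0],"twist":1},{"jaw":-1,"travel":[0,0,0],"twist":1},{"jaw":-1,"travel":[0,0,0],"twist":1},{"jaw":-1,"travel":[0,0,0],"twist":1},{"jaw":-1,"travel":[0,0,0],"twist":1},{"jaw":-1,"travel":[0,0,0],"twist":1},{"jaw":-1,"travel":[0,0,0],"twist":1},{"jaw":-1,"travel":[0,0,0],"twist":1},{"jaw":-1,"travel":[0,0,0],"twist":1},{"jaw":-1,"travel":[0,0,0],"twist":0.7}]'
python3 go.py; python3 -c "from bench import r;o=r.get_obs();print(o['torque'],o['ft_force'])"
```

```text
time_s: 12.58
tool_pos: [0.4516, 0.1459, 0.1022]
orientation: [0.023, 1.0, 0.0, 0.001]
ft_force: [-1.1, 0.5, 3.7]
finger_gap: 0.0153
gripper_force: 60.2
time_s: 14.08
tool_pos: [0.4515, 0.1457, 0.1022]
orientation: [0.572, 0.82, 0.0, 0.001]
ft_force: [0.0, 0.2, 2.9]
finger_gap: 0.0151
gripper_force: 60.3
yaw 110.19997773217213 twist -15.7079671544181 travel now [ 6.36684012e-03 -5.37675735e-02 -8.42765035e-05] tilt 0.09057747073005055 [0.45151648 0.14571477 0.10220822]
after twist [np.float64(0.053767637023536964), np.float64(0.006366861681313379)]
[-0.106235   0.0901216  0.0485242] [0.00669002 0.16912781 2.86339166]
```

```bash
python3 -m creep '[{"jaw":-0.4,"travel":[0,0,0],"twist":0},{"jaw":0,"travel":[0,0,0],"twist":0},{"jaw":1,"travel":[0,0,0],"twist":0},{"jaw":1,"travel":[0,0,0],"twist":0},{"jaw":1,"travel":[0,0,0],"twist":0},{"jaw":1,"travel":[0,0,0],"twist":0}]' 40
python3 -m creep '[{"jaw":1,"travel":[0,0,-0.5],"twist":0},{"jaw":1,"travel":[0,0,-1],"twist":0},{"jaw":1,"travel":[0,0,-1],"twist":0},{"jaw":1,"travel":[0,0,-1],"twist":0},{"jaw":1,"travel":[0,0,-1],"twist":0},{"jaw":1,"travel":[-1,0,0],"twist":0},{"jaw":1,"travel":[-1,0,0],"twist":0},{"jaw":1,"travel":[-1,0,0],"twist":0},{"jaw":1,"travel":[0,0,0],"twist":0},{"jaw":1,"travel":[0,0,0],"twist":0}]'
python3 - <<'E'
from bench import r
from h import *
o=r.get_obs();w=r.camera('wrist');s=r.camera('side')['color'];g=cv2.cvtColor(w['color'],cv2.COLOR_BGR2GRAY)
cv2.imwrite('pics/s4.png',np.hstack([cv2.resize(w['color'],(480,300)),cv2.resize(s[140:240,200:300],(300,300),interpolation=cv2.INTER_CUBIC)]))
for b in blobs(g,g<55,(120,0,520,260))[:4]: print(rect(plane(w,b,.134,o)),b.min(0),b.max(0))
E
```

```text
time_s: 14.82
tool_pos: [0.4508, 0.1456, 0.1018]
orientation: [0.572, 0.82, 0.0, 0.0]
ft_force: [0.0, -0.1, 0.4]
finger_gap: 0.0854
gripper_force: 0.0
time_s: 16.08
tool_pos: [0.4765, 0.0757, 0.2148]
orientation: [0.572, 0.82, 0.0, -0.0]
ft_force: [-0.4, 0.0, 0.1]
finger_gap: 0.0855
gripper_force: 0.0
(array([0.51983344, 0.17252945]), (99.10823059082031, 52.43197250366211), 110.18331527709961) [382  46] [452 178]
(array([0.4519169 , 0.14833739]), (66.43443298339844, 14.328246116638184), 110.00049591064453) [311  64] [331 155]
(array([0.6489823 , 0.12557767]), (14.706501960754395, 7.958811283111572), 174.01949310302734) [511 216] [519 229]
```

View pics/s4.png

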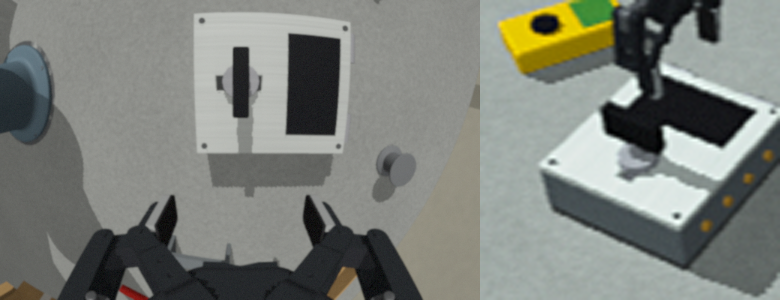

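The key stands with its collar on the cover at (240,82) in the left view, with the grip at 110° square across the slot. It is about 3 mm from the slot centre, the cover is shut and the gripper is clear.

```bash
python3 -c "from bench import r;print(r.hand_in())"
```

```text
the job is handed in; nothing more can be done
None
```

The T-key is seated in the cover's slot, turned a quarter turn and released with the cover shut, and the job is handed in; the hand-in call returned no verdict.

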